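# Make up the soldering kit and the ring-sanding kit

### The job

Make up two kits from the stock on the bench. The soldering kit goes in the tray with two compartments: the white-capped bottle standing in the smaller compartment and the round white borax tablet lying flat in the larger one; the ring-sanding kit goes in the tray with three: the brown bottle standing in the compartment that runs across the far end, and the sanding stick and the wooden ring clamp lying flat lengthwise in the two long ones, one in each. Keep the bottles upright throughout and leave the jar, the pliers and the rough stone where they are.

Things in the scene. Friction and masses are not known exactly. Their poses are not given: they have to be found in the camera images.
- flux_mid (a point): White-capped bottle: translucent plastic bottle with yellowish contents and a milky white cap, closed, standing upright on the bench; round, 45 mm diameter up to 90 mm high (the cap, narrower, above), 102 mm tall, 0.14 kg. Point: on its axis, half-way up (51 mm above its foot). z runs up its axis.
- brown_mid (a point): Brown bottle: amber-brown glass bottle with a black ribbed cap, closed, standing upright on the bench; round, 41 mm diameter up to about 80 mm high, cap 32 mm diameter, 98 mm tall, 0.13 kg. Point: on its axis, half-way up (49 mm above its foot). z runs up its axis.
- tablet_mid (a point): Borax tablet: plain white round disc lying flat, 43 mm diameter, 15 mm thick, 30 g. Point: its centre, 7.5 mm above its underside. z is its axis.
- stick_mid (a point): Sanding stick: straight reddish-brown round stick lying on the bench, 14 mm thick, 110 mm long, 50 g; it does not roll. Point: its centre, 7 mm above its underside. Its y runs along its length, x across it.
- clamp_mid (a point): Ring clamp: turned wooden handle lying on its side, 114 mm long, up to 25 mm wide and 22 mm high, tapering to a thin tip at one end, 40 g. Point: its centre, 11 mm above its underside. Its x runs along its length, y across it.
- two_tray: Wooden kit tray with two compartments, 188 (x) x 114 (y) mm. Floor 4 mm thick, rim 14 and dividers 12 mm high. Fixed. Origin: centre of underside; x along it, away from the robot (+-13 deg), y left. Insides: smaller one, far end, 66 (x) x 104 (y) mm, centre x = +56, y = 0 mm; larger one, near end, 106 x 104 mm, centre x = -35, y = 0 mm.
- three_tray: Wooden kit tray with three compartments, 220 (x) x 170 (y) mm. Floor 4 mm thick, rim 14 and dividers 12 mm high. Fixed. Origin: centre of underside; x along it, away from the robot (+-13 deg), y left. Insides: one across the far end, 66 (x) x 160 (y) mm, centre x = +72, y = 0 mm; two long ones, near end, each 140 x 78 mm, centres x = -35, y = +41 and -41 mm.
- jar_mid (a point): Bystander, leave alone: round plastic jar of grey steel shot with a whitish lid, 74 mm diameter, 116 mm tall, standing behind the work. Point: half-way up its axis.
- noseplier_mid (a point): Bystander, leave alone: long-nose pliers with blue grips lying behind the work, 146 mm long (y), 36 mm wide (x), 12 mm high. Point: centre, half-way up.
- stone_mid (a point): Bystander, leave alone: pale tan rough stone lying in front, 20 x 27 mm, 12 mm high. Point: centre, half-way up.
Not all that is in view belongs to the job. What is shaped like the part that bears tablet_mid but blue or purple is not meant.

How it is judged:
By the outcome, as a careful person would: the job done as asked, in the order asked, and still so for the second after the job is handed in, with the robot touching nothing.
It also fails if it takes over 131 s, if anything falls off the work surface, if the arm or the gripper's body presses on something with over 40 N, if the wrist force passes 120 N, or if a joint passes its speed limit or range.

### The arm

A 6-joint arm with a two-finger parallel gripper is mounted at the origin on a cart in front of the work surface, level with it; the furniture and walls round the work are solid. World frame = base frame: x ahead of the robot, y to its left, z up, the work surface at z = 0. Lengths are in m, angles in rad, forces in N, time in s.
With the tool pointing down it reaches from about 0.225 to 0.875 m from the base axis. Payload 3.4 kg.
Tool frame: the origin (TCP) lies midway between the tips of the shut fingers; the grasp point (between the pads) lies 19 mm behind it (manip.grasp_offset is the distance from the TCP to the grasp point, in m); x points along the fingers, y is the direction in which the jaws open and shut, and the axes are right-handed (so a half turn about x gives the same grasp; the last joint's range is limited). The gripper opens to 85 mm and grips with 20 to 120 N. Pads are 22 mm wide; open, the fingers measure 114 mm over their backs; the gripper's body (76 mm by 85 mm) begins 54 mm behind the grasp point. The pads swing forward as they close: fully open they stand 13 mm farther back than shut.
Start: joints at [-0.121, 0.276, 1.505, -0, 1.361, -0.121], TCP at [0.575, -0, 0.231] pointing down, gripper open.
Joint ranges: [-2.89, 2.89], [-0.75, 2.08], [0.22, 2.7], [-1.18, 4.32], [0.11, 2.71], [-2.7, 2.7]. Speed limits (rad/s): [2.57, 2.57, 3.14, 3.14, 3.14, 3.14].

### API

Orientations are given as a unit quaternion [w, x, y, z].
In Python, from rig import manip gives the robot as it stands.
- The arm moves only by the shell command python3 -m creep 'ROWS' [OPENING] [FORCE]. ROWS is a JSON object of lists of equal length, an entry for each row: "delta_pos": the shift along the tool's x, y, z in cm, a list of three; "dr": the turn, a rotation vector about the tool's x, y, z in rad, a list of three. In form: {"delta_pos": [[dx, dy, dz], ...], "dr": [[rx, ry, rz], ...]}. A call has 1 to 10 rows; each row is the pose to reach, as a shift and turn from the pose commanded when the call began, along the tool's axes at that moment; what a row does not reach only later rows make up. A row lasts 1/10 s, in which the tool goes at most 50 mm and 8.59 degrees, less where a joint would pass 70% of its speed; a pose out of reach is approached as far as the arm can. A call with a gripper value outside its range is refused whole. OPENING is the opening, from -1 (shut) to 1 (fully open), set as the call begins (- or left out, the last holds). The fingers move at their own pace and stop on an object; FORCE is the grip in N (left out, the last holds). Time passes only in rows, so rows that repeat a pose let the fingers close. It gives the time, the measured TCP pose, the force and the opening at its end, in the units of the state.
- manip.get_state(): the state, without advancing time (a new reading comes with each control period).
- manip.get_image(name): name is "scene" or "side" or "wrist"; returns a dict with "pixels" (480x640x3 uint8, blue, green, red), "depth" (480x640 float32, m along the optical axis (not along the pixel's ray), 0 where there is no reading), "intrinsics" (3x3 intrinsics, pixels), "rvec" (rotation vector, rad) and "tvec" (3), from world to camera coordinates, as OpenCV has them. Camera axes: x right, y down, z forward; pixel columns grow to the right and rows downward; lengths in m; the calibration is good to about 2 mm. A picture is of the moment at which its call begins.
- manip.sign_off(): hands the job in, once; it reports no verdict.
The state is a dict: "clock": time; "qpos": joint angles; "qd": joint speeds; "effort": joint torques, N m; "position": TCP position; "ee_rot": TCP orientation; "contact_force": force on the tool from outside, world axes, zero at the start; "moment": the same for the moment, N m; "width": finger opening in m.
Only numpy, scipy, OpenCV 4.12 (cv2) and the standard library are available. Lean on these libraries where they do the work, as an engineer would, in place of code of your own. Each camera call takes 0.05 s, during which the arm holds its last target. There are 200 camera calls.

## Working session

There is one attempt and no reset: what is moved stays moved. The work goes in short steps, Python scripts to look and compute and a shell command to move; the robot and the scene stay as the last step left them, time stands still between calls to the robot, and variables do not carry over. Pictures are saved under pics/ and viewed, about 12 in all and at most 16, crops included, and the job is handed in when it is done.

```bash
ls; mkdir -p pics
cat > h.py <<'E'
import numpy as np,cv2
from rig import manip
def cam(n):
    d=manip.get_image(n);d['R']=cv2.Rodrigues(np.array(d['rvec'],float))[0];d['t']=np.array(d['tvec'],float).ravel();d['K']=np.array(d['intrinsics']);return d
def ray(d,uv,z):
    r=d['R'].T@np.linalg.inv(d['K'])@np.array([uv[0],uv[1],1.]);c=-d['R'].T@d['t'];return c+r*(z-c[2])/r[2]
def world(d):
    v,u=np.mgrid[:480,:640];Z=d['depth'];p=np.stack([(u-d['K'][0,2])*Z/d['K'][0,0],(v-d['K'][1,2])*Z/d['K'][1,1],Z],-1)
    return (p-d['t'])@d['R']
E
python3 - <<'E'
from h import *
import pickle
for n in('scene','side','wrist'):
    d=cam(n);cv2.imwrite(f'pics/{n}0.png',d['pixels']);pickle.dump(d,open(f'{n}0.pkl','wb'));print(n,-d['R'].T@d['t'],d['K'].tolist())
s=manip.get_state();print(s)
E
```

```text
pics
scene [-0.02194498  0.86712219  1.17000251] [[572.2057284342762, 0.0, 320.5307462812357], [0.0, 572.2057284342762, 238.34772889156653], [0.0, 0.0, 1.0]]
side [0.29034371 0.61387468 0.96393652] [[521.2929169091385, 0.0, 322.5628840891765], [0.0, 521.2929169091385, 244.13910428934958], [0.0, 0.0, 1.0]]
wrist [0.57461325 0.06847499 0.3726216 ] [[425.4200339856267, 0.0, 312.18011064136124], [0.0, 425.4200339856267, 230.5782273736644], [0.0, 0.0, 1.0]]
{'clock': 0.15, 'qpos': array([-1.21008163e-01,  2.76444239e-01,  1.50585025e+00, -1.16273215e-06,
        1.36069673e+00, -1.20987666e-01]), 'qd': array([ 8.01126202e-06, -1.99942271e-03, -4.21035111e-03, -4.59002310e-04,
       -4.55166394e-04,  9.90158707e-05]), 'effort': array([ 9.65923646e-04, -4.17143512e+01, -2.46032345e+01, -1.26433165e-04,
        7.58384820e-03, -3.43765259e-05]), 'position': array([5.74602181e-01, 3.78755515e-05, 2.30638398e-01]), 'ee_rot': array([ 0.49960578,  0.49969974,  0.50038385, -0.50031014]), 'contact_force': array([-0.6123503 , -0.28746291,  0.37941725]), 'moment': array([-0.05525235, -0.00744878,  0.00156013]), 'width': 0.08533324165669999}
```

View pics/scene0.png

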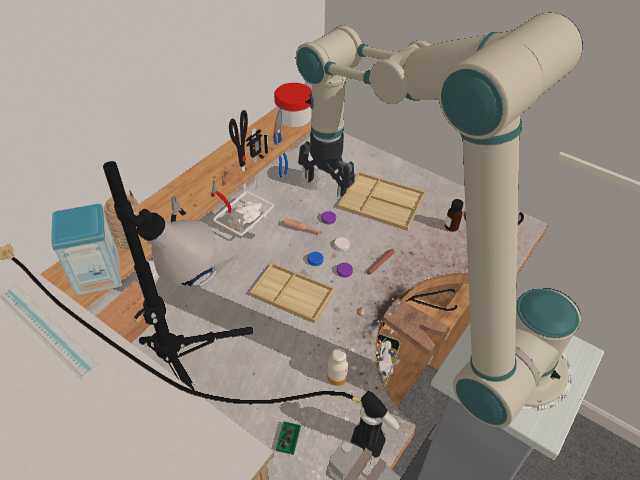

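View pics/side0.png

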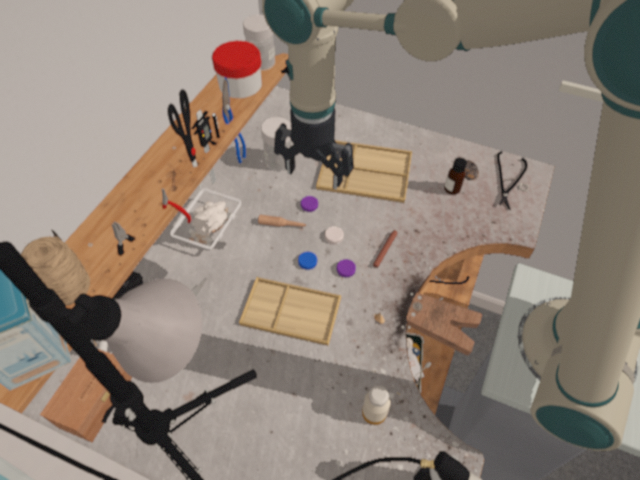

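Run:
```python
from h import *
import pickle
for n in('scene','side'):
    d=pickle.load(open(n+'0.pkl','rb'));W=world(d);hsv=cv2.cvtColor(d['pixels'],cv2.COLOR_BGR2HSV)
    pts={'scene':dict(clamp=(300,227),tab=(342,244),stick=(382,261),flux=(337,365),brown=(455,212),two=(290,290),three=(380,200),stone=(362,311)),
     'side':dict(clamp=(280,222),tab=(334,235),stick=(386,248),flux=(376,400),brown=(457,175),two=(290,310),three=(365,172),stone=(380,319))}[n]
    for k,(u,v) in pts.items(): print(n,k,hsv[v,u],W[v,u].round(3))
    big=cv2.resize(d['pixels'][130:400,220:540] if n=='scene' else d['pixels'][130:430,220:540],None,fx=2.4 if n=='scene' else 2,fy=2.4 if n=='scene' else 2,interpolation=cv2.INTER_CUBIC);cv2.imwrite(f'pics/{n}0c.png',big[:600,:800])
    # height map
    X=W[...,0];Y=W[...,1];Z=W[...,2];m=(d['depth']>0)&(Z>0.004)&(Z<.13)&(X>.2)&(X<.85)&(abs(Y)<.5)
    nn,l,st,c=cv2.connectedComponentsWithStats(m.astype(np.uint8))
    for i in range(1,nn):
        if st[i,4]>60: q=W[l==i];print(st[i],q.min(0).round(3),q.max(0).round(3),np.median(q,0).round(3))
```

```text
scene clamp [ 12 104 169] [ 0.677 -0.034  0.014]
scene tab [ 12  32 207] [ 0.546 -0.053  0.012]
scene stick [  7 128 158] [ 0.425 -0.068  0.011]
scene flux [ 17  40 210] [0.318 0.302 0.079]
scene brown [  9 187  49] [ 0.335 -0.298  0.071]
scene two [ 18  88 204] [0.565 0.156 0.004]
scene three [ 17 108 139] [ 0.563 -0.281  0.001]
scene stone [ 16 104 206] [0.377 0.103 0.01 ]
[300 165  26  25 325] [ 0.734 -0.243  0.004] [ 0.823 -0.186  0.096] [ 0.748 -0.201  0.033]
[ 338  172   87   58 1153] [ 0.433 -0.388  0.004] [ 0.685 -0.173  0.019] [ 0.547 -0.283  0.008]
[216 195  16  19  98] [0.829 0.074 0.055] [0.85  0.11  0.129] [0.841 0.085 0.109]
[219 194  55  42 844] [ 0.768 -0.042  0.004] [0.85  0.113 0.053] [0.813 0.04  0.036]
[444 199  22  33 447] [ 0.317 -0.38   0.004] [ 0.377 -0.283  0.103] [ 0.334 -0.298  0.055]
[321 211  15  13 149] [ 0.618 -0.144  0.004] [ 0.663 -0.095  0.021] [ 0.64  -0.116  0.012]
[284 218  38  17 232] [ 0.62  -0.06   0.004] [ 0.727 -0.016  0.025] [ 0.686 -0.034  0.015]
[334 237  16  13 159] [ 0.527 -0.079  0.004] [ 0.571 -0.034  0.019] [ 0.549 -0.054  0.012]
[367
[... 2661 characters left out ...]
0.323 0.127] [0.849 0.286 0.116]
[ 239  277  102   68 1171] [0.454 0.088 0.004] [0.659 0.23  0.017] [0.57  0.167 0.011]
[ 41 345  31  38 130] [0.824 0.433 0.107] [0.85 0.5  0.13] [0.844 0.473 0.125]
[ 98 348  34  33 191] [0.771 0.383 0.005] [0.85  0.423 0.081] [0.777 0.415 0.075]
[  56  358   56   61 1538] [0.765 0.434 0.018] [0.847 0.5   0.085] [0.801 0.477 0.077]
[ 111  369  146   92 2390] [0.553 0.306 0.008] [0.754 0.5   0.129] [0.631 0.457 0.052]
[362 386  28  40 846] [0.301 0.273 0.004] [0.346 0.312 0.104] [0.323 0.301 0.072]
[332 458  59  22 267] [0.271 0.392 0.115] [0.343 0.449 0.13 ] [0.312 0.418 0.124]
[414 467  23  13 215] [0.2   0.341 0.004] [0.223 0.388 0.13 ] [0.21  0.366 0.013]
```

View pics/scene0c.png

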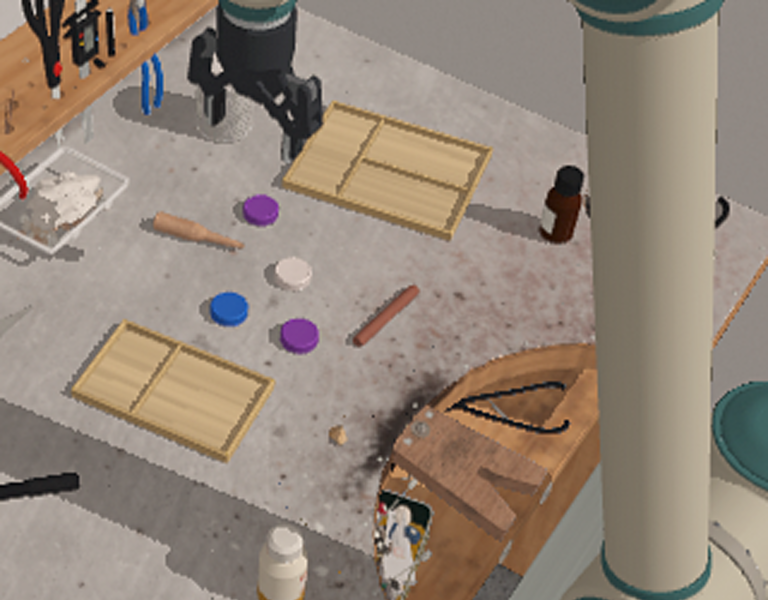

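Run:
```python
from h import *
import pickle
D={n:pickle.load(open(n+'0.pkl','rb')) for n in('scene','side')}
P=[];C=[]
for d in D.values():
    W=world(d);m=d['depth']>0;P.append(W[m]);C.append(cv2.cvtColor(d['pixels'],cv2.COLOR_BGR2HSV)[m])
P=np.concatenate(P);C=np.concatenate(C)
def box(lo,hi): return ((P>lo)&(P<hi)).all(1)
for n,lo,hi in (('two',(.44,.08,.0085),(.67,.24,.02)),('three',(.42,-.40,.0085),(.70,-.165,.02)),('stick',(.41,-.14,.006),(.45,0,.02)),('clamp',(.61,-.07,.006),(.74,0,.03)),('tab',(.52,-.085,.008),(.58,-.03,.02)),('fluxtop',(.29,.26,.093),(.36,.33,.11)),('flux',(.29,.26,.02),(.36,.33,.085)),('browntop',(.3,-.34,.085),(.37,-.26,.11))):
    q=P[box(lo,hi)];r=cv2.minAreaRect(q[:,:2].astype(np.float32)*1000);c=np.median(q,0)
    w,v=np.linalg.eigh(np.cov((q[:,:2]-q[:,:2].mean(0)).T));print(n,len(q),np.round(r[0]),np.round(r[1]),round(r[2],1),'mean',q.mean(0).round(4),'pca deg',round(np.degrees(np.arctan2(v[1,1],v[0,1])),1))
# max height grid
xs=np.arange(.2,.9,.05);ys=np.arange(.5,-.5,-.05)
print('x    ',xs.round(2))
for y in ys:
    print(round(y,2),[ (lambda s: '%3d'%(1000*np.percentile(s,98)) if len(s)>3 else ' --')(P[box((x,y-.05,-.01),(x+.05,y,.7)),2]) for x in xs])
```

```text
two 1309 [556. 159.] [192. 119.] 9.7 mean [0.5567 0.1614 0.0119] pca deg -169.6
three 1103 [ 561. -296.] [220. 214.] 12.0 mean [ 0.545  -0.2743  0.0116] pca deg -148.4
stick 414 [433. -64.] [ 33. 126.] 2.1 mean [ 0.4286 -0.0654  0.0113] pca deg 85.0
clamp 559 [674. -41.] [112.  27.] 15.9 mean [ 0.683  -0.0348  0.0152] pca deg -163.2
tab 376 [549. -57.] [42. 44.] 9.1 mean [ 0.5493 -0.0549  0.0126] pca deg 107.8
fluxtop 467 [324. 289.] [32. 34.] 50.2 mean [0.3239 0.2905 0.0994] pca deg 106.1
flux 809 [323. 293.] [45. 37.] 16.0 mean [0.3199 0.3019 0.056 ] pca deg -162.6
browntop 242 [ 339. -309.] [33. 33.] 57.1 mean [ 0.3386 -0.3054  0.0943] pca deg 105.0
x     [0.2  0.25 0.3  0.35 0.4  0.45 0.5  0.55 0.6  0.65 0.7  0.75 0.8  0.85]
0.5 ['125', '  7', '129', '145', '  3', '  2', '360', '440', '475', '578', ' 65', ' 80', '296', '298']
0.45 ['  2', '127', '126', '  3', '  2', '  2', '386', '431', '464', ' 17', '  2', ' 80', '296', '298']
0.4 ['176', '142', '  2', '  2', '  2', '  2', '382', '410', '414', '  2', '  3', '  3', '118', '239']
0.35 ['  7', '  2', ' 97', '  2', '  2', '  2', '  
[... 1017 characters left out ...]
3', '  3', '  3', ' 12', ' 14', ' 14', '  3', ' 64', '115', '119', '198']
-0.2 ['  2', '  3', '  3', '  3', ' 14', ' 14', ' 13', ' 11', '  7', ' 14', '114', '117', '122', '219']
-0.25 ['  2', '  2', ' 95', ' 60', ' 13', ' 12', ' 11', ' 12', '  8', ' 11', '  4', '115', '126', '214']
-0.3 [' 14', '  2', ' 99', ' 94', '  3', ' 14', '  7', '  7', ' 13', ' 14', '  3', ' --', '124', '216']
-0.35 [' 12', ' 19', ' 26', '  2', '  3', ' 14', ' 14', ' 13', ' 11', '  3', '  3', '  3', '122', '236']
-0.4 ['  7', '  7', ' 20', '  2', '  3', '  3', '  4', '  3', '  3', '  3', '  4', '  4', '116', '239']
-0.45 ['  3', '  8', '  2', '  3', '  3', '  3', '  2', '  3', '  3', '  3', '  3', '  4', '  3', '126']
```

```bash
python3 - <<'E'
from h import *
import pickle
d=pickle.load(open('scene0.pkl','rb'))
for n,c in (('three',[(335,103),(492,150),(450,237),(283,185)]),('two',[(124,322),(273,381),(229,461),(70,390)])):
    q=np.array([ray(d,(u/2.4+220,v/2.4+130),.014)[:2] for u,v in c]);f=(q[0]+q[3])/2-(q[1]+q[2])/2
    yaw=np.arctan2(f[1],f[0]);o=q.mean(0);x=np.array([np.cos(yaw),np.sin(yaw)]);y=np.array([-x[1],x[0]])
    print(n,q.round(3).tolist(),np.linalg.norm(f),o.round(4),np.degrees(yaw))
    for a in ([(.072,0),(-.035,.041),(-.035,-.041)] if n=='three' else [(.056,0),(-.035,0)]): print(a,(o+a[0]*x+a[1]*y).round(4))
E
python3 -m creep '{"delta_pos":[[0,-5,-5],[0,-10,-10],[0,-15,-15],[0,-20,-20],[0,-25,-25],[0,-25.1,-29],[0,-25.1,-29],[0,-25.1,-29],[0,-25.1,-29],[0,-25.1,-29]],"dr":[[-0.14,0,0],[-0.28,0,0],[-0.42,0,0],[-0.56,0,0],[-0.7,0,0],[-0.84,0,0],[-0.98,0,0],[-1.12,0,0],[-1.12,0,0],[-1.12,0,0]]}' 1 30
```

```text
three [[0.674, -0.335], [0.466, -0.38], [0.43, -0.213], [0.639, -0.166]] 0.21342635208734925 [ 0.5522 -0.2736] 12.348867710460494
(0.072, 0) [ 0.6226 -0.2582]
(-0.035, 0.041) [ 0.5093 -0.241 ]
(-0.035, -0.041) [ 0.5268 -0.3211]
two [[0.653, 0.122], [0.473, 0.091], [0.449, 0.202], [0.638, 0.231]] 0.18701686898623232 [0.5528 0.1616] 9.21498117638841
(0.056, 0) [0.6081 0.1705]
(-0.035, 0) [0.5183 0.1559]
clock: 1.15
position: [0.3235, 0.2902, 0.2312]
ee_rot: [0.689, 0.157, 0.689, -0.158]
contact_force: [0.4, -0.5, -0.1]
width: 0.0854
```

```bash
cat >> h.py <<'E'
def frame():
    s=manip.get_state();w,x,y,z=s['ee_rot']
    from scipy.spatial.transform import Rotation as Ro
    return np.array(s['position']),Ro.from_quat([x,y,z,w]).as_matrix(),s
def to(target):  # cm in tool axes
    p,R,s=frame();return (R.T@(np.array(target)-p)*100).round(2)
E
python3 - <<'E'
from h import *
p,R,s=frame();print(R.round(3).tolist(),s['qpos'].round(2),p)
d=cam('wrist');cv2.imwrite('pics/w1.png',d['pixels']);W=world(d);m=(W[...,2]>.09)&(W[...,2]<.11)&(abs(W[...,0]-.324)<.05)&(abs(W[...,1]-.29)<.05)
q=W[m];print(len(q),cv2.minEnclosingCircle(q[:,:2].astype(np.float32)))
print(to((.324,.290,.046)))
E
```

```text
[[0.0, 0.434, 0.901], [-0.001, 0.901, -0.434], [-1.0, -0.001, 0.001]] [ 0.57  0.06  1.78 -0.    1.3  -0.55] [0.32351834 0.29023275 0.23116399]
1892 ((0.3267209529876709, 0.288514643907547), 0.01699984073638916)
[18.52  0.04 -0.04]
```

View pics/w1.png

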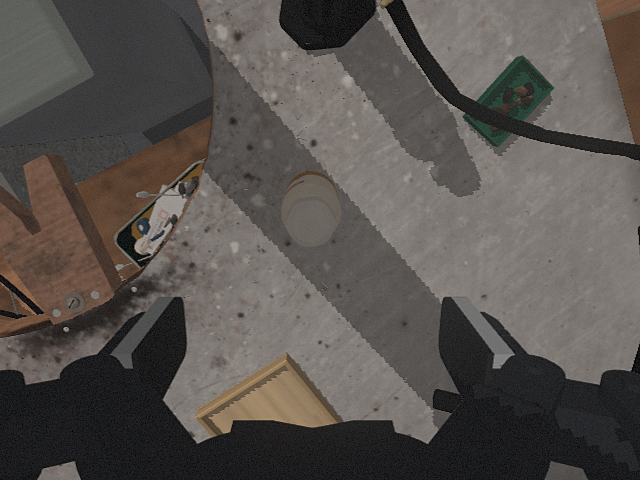

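```bash
python3 -m creep '{"delta_pos":[[0,0.05,0.1],[0,0.05,0.1],[2,0.05,0.1],[5,0.05,0.1],[8,0.05,0.1],[11,0.05,0.1],[14,0.05,0.1],[16,0.05,0.1],[17.5,0.05,0.1],[18.2,0.05,0.1]],"dr":[[-0.14,0,0],[-0.28,0,0],[-0.42,0,0],[-0.56,0,0],[-0.7,0,0],[-0.7,0,0],[-0.7,0,0],[-0.7,0,0],[-0.7,0,0],[-0.7,0,0]]}' 1 30
python3 -m creep '{"delta_pos":[[0,0,0],[0,0,0],[0,0,0],[0,0,0],[0,0,0],[0,0,0],[0,0,0],[0,0,0],[0,0,0],[0,0,0]],"dr":[[0,0,0],[0,0,0],[0,0,0],[0,0,0],[0,0,0],[0,0,0],[0,0,0],[0,0,0],[0,0,0],[0,0,0]]}' 0 30
```

```text
clock: 2.2
position: [0.3254, 0.2883, 0.0479]
ee_rot: [0.701, -0.087, 0.703, 0.086]
contact_force: [-0.2, 0.1, 0.3]
width: 0.0853
clock: 3.2
position: [0.3259, 0.2902, 0.0501]
ee_rot: [0.702, -0.088, 0.701, 0.088]
contact_force: [1.5, -2.2, 7.3]
width: 0.0448
```

```bash
python3 -m creep '{"delta_pos":[[0,0,0],[0,0,0],[0,0,0],[-2,0,0],[-4,0,0],[-6,0,0],[-8,0,0],[-8,0,0],[-8,0,0]],"dr":[[0,0,0],[0,0,0],[0,0,0],[0,0,0],[0,0,0],[0,0,0],[0,0,0],[0,0,0],[0,0,0]]}' -0.3 30
python3 - <<'E'
from h import *
p,R,s=frame();print(R.round(3).tolist(),s['qpos'].round(2),s['contact_force'],s['width'])
print(to((.610,.169,p[2])))
E
```

```text
clock: 4.1
position: [0.3247, 0.29, 0.1289]
ee_rot: [0.702, -0.088, 0.702, 0.088]
contact_force: [-0.1, 0.4, -2.1]
width: 0.0446
[[-0.0, -0.247, 0.969], [0.0, 0.969, 0.247], [-1.0, 0.0, -0.0]] [ 0.57  0.16  1.95  0.    1.04 -1.25] [-0.08482009  0.41129529 -2.14280272] 0.044646656464689995
[-1.000e-02 -1.877e+01  2.466e+01]
```

```bash
python3 -m creep '{"delta_pos":[[0,-1.5,2],[0,-4.2,5.5],[0,-7,9.2],[0,-10,13.1],[0,-13,17.1],[0,-16,21],[0,-18,23.7],[0,-18.77,24.66],[0,-18.77,24.66],[0,-18.77,24.66]],"dr":[[0,0,0],[0,0,0],[0,0,0],[0,0,0],[0,0,0],[0,0,0],[0,0,0],[0,0,0],[0,0,0],[0,0,0]]}'
python3 - <<'E'
from h import *
d=cam('side');cv2.imwrite('pics/s2.png',d['pixels']);d=cam('wrist');cv2.imwrite('pics/w2.png',np.hstack([cv2.resize(d['pixels'],(400,300)),cv2.resize(cv2.imread('pics/s2.png'),(400,300))]))
E
```

```text
clock: 5.1
position: [0.6081, 0.1694, 0.1278]
ee_rot: [0.7, -0.088, 0.703, 0.088]
contact_force: [-0.5, -0.1, -0.9]
width: 0.0447
```

View pics/w2.png

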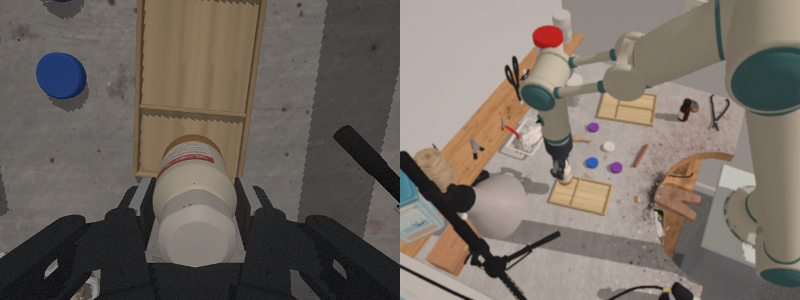

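```bash
python3 -m creep '{"delta_pos":[[2,0,0.1],[4,0,0.1],[5.5,0,0.1],[6.5,0,0.1],[7.1,0,0.1],[7.4,0,0.1],[7.5,0,0.1],[7.5,0,0.1]],"dr":[[0,0,0],[0,0,0],[0,0,0],[0,0,0],[0,0,0],[0,0,0],[0,0,0],[0,0,0]]}'
```

```text
clock: 6.0
position: [0.6117, 0.1693, 0.0548]
ee_rot: [0.702, -0.088, 0.701, 0.088]
contact_force: [-0.0, 0.5, -1.2]
width: 0.0449
```

```bash
python3 -m creep '{"delta_pos":[[0.1,0,0],[0.1,0,0],[0.2,0,0],[0.2,0,0]],"dr":[[0,0,0],[0,0,0],[0,0,0],[0,0,0]]}'
```

```text
clock: 6.4
position: [0.6124, 0.1689, 0.0536]
ee_rot: [0.703, -0.088, 0.701, 0.088]
contact_force: [-0.6, -1.9, 5.2]
width: 0.0444
```

Contact. Release gently to 62 mm, then lift.

```bash
python3 -m creep '{"delta_pos":[[0,0,0],[0,0,0],[0,0,0],[0,0,0],[0,0,0],[0,0,0],[-3,0,0],[-7,0,0],[-11,0,0],[-15,0,0]],"dr":[[0,0,0],[0,0,0],[0,0,0],[0,0,0],[0,0,0],[0,0,0],[0,0,0],[0,0,0],[0,0,0],[0,0,0]]}' 0.6
python3 - <<'E'
from h import *
p,R,s=frame();print(R.round(3).tolist(),p,s['qpos'].round(2))
d=cam('side');W=world(d);q=W[(W[...,2]>.095)&(W[...,2]<.115)&(abs(W[...,0]-.61)<.05)&(abs(W[...,1]-.17)<.05)]
print(len(q),q.mean(0) if len(q) else 0, cv2.minEnclosingCircle(q[:,:2].astype(np.float32)) if len(q) else 0)
print(to((.549,-.056,.17)))
E
```

```text
clock: 7.4
position: [0.6111, 0.1692, 0.2037]
ee_rot: [0.702, -0.088, 0.702, 0.088]
contact_force: [0.7, -0.2, -0.5]
width: 0.0682
[[-0.0, -0.247, 0.969], [0.0, 0.969, 0.247], [-1.0, 0.0, -0.0]] [0.61114907 0.16915879 0.20374231] [ 0.16  0.38  1.42  0.    1.34 -1.66]
212 [0.6083175  0.17180528 0.10278539] ((0.6098572015762329, 0.16991651058197021), 0.017041034996509552)
[  4.03 -20.25 -12.03]
```

```bash
python3 -m creep '{"delta_pos":[[0,-4,-2.4],[0,-8,-4.8],[1,-12,-7.2],[2,-16,-9.6],[3,-19,-11.3],[4,-20.25,-12.03],[4,-20.25,-12.03],[4,-20.25,-12.03]],"dr":[[0,0,0],[0,0,0],[0,0,0],[0,0,0],[0,0,0],[0,0,0],[0,0,0],[0,0,0]]}' 1
python3 - <<'E'
from h import *
d=cam('wrist');cv2.imwrite('pics/w3.png',d['pixels']);W=world(d);hsv=cv2.cvtColor(d['pixels'],cv2.COLOR_BGR2HSV)
m=(W[...,2]>.012)&(W[...,2]<.02)&(hsv[...,1]<60)&(abs(W[...,0]-.55)<.04)&(abs(W[...,1]+.056)<.04);q=W[m]
print(len(q),q.mean(0),cv2.minEnclosingCircle(q[:,:2].astype(np.float32)));print(frame()[0])
E
```

```text
clock: 8.25
position: [0.5451, -0.0559, 0.1622]
ee_rot: [0.702, -0.087, 0.701, 0.088]
contact_force: [-0.4, -0.6, -0.2]
width: 0.0858
2719 [ 0.55147575 -0.05758501  0.01390037] ((0.5520380735397339, -0.057398248463869095), 0.021521028131246567)
[ 0.54553501 -0.05550329  0.16257568]
```

View pics/w3.png

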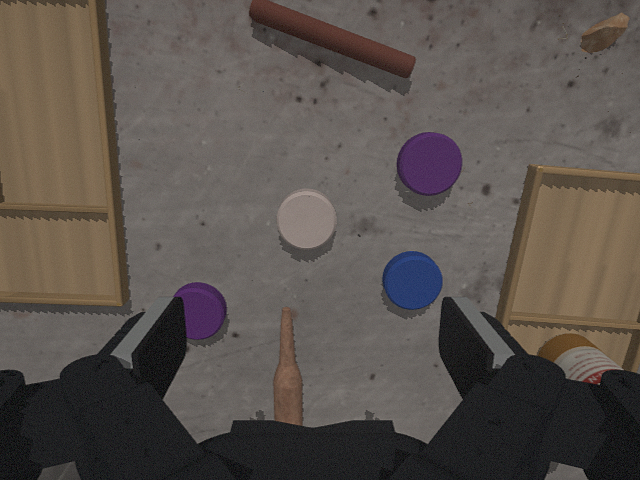

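```bash
python3 -m creep '{"delta_pos":[[3,0,0],[6,0,0],[9,0,0],[11,0,0],[12,0,0],[12,0,0],[12,0,0],[12,0,0]],"dr":[[0,0,0],[0,0,0],[0,0,0],[0,0,0],[0,0,0],[0,0,0],[0,0,0],[0,0,0]]}' 1
python3 -c "
from h import *
print(to((.550,-.057,.001)))"
```

```text
clock: 9.1
position: [0.5461, -0.0566, 0.0437]
ee_rot: [0.703, -0.088, 0.701, 0.088]
contact_force: [-0.3, 0.4, 0.0]
width: 0.0853
[ 4.27 -0.13  0.36]
```

```bash
python3 -m creep '{"delta_pos":[[1.5,-0.1,0.36],[3,-0.1,0.36],[3.9,-0.1,0.36],[4.2,-0.1,0.36],[4.2,-0.1,0.36],[4.2,-0.1,0.36]],"dr":[[0,0,0],[0,0,0],[0,0,0],[0,0,0],[0,0,0],[0,0,0]]}' 0.4
python3 -m creep '{"delta_pos":[[0,0,0],[0,0,0],[0,0,0],[0,0,0],[0,0,0],[0,0,0],[0,0,0],[0,0,0]],"dr":[[0,0,0],[0,0,0],[0,0,0],[0,0,0],[0,0,0],[0,0,0],[0,0,0],[0,0,0]]}' -0.5 30
```

```text
clock: 9.7
position: [0.549, -0.057, 0.001]
ee_rot: [0.702, -0.088, 0.701, 0.088]
contact_force: [-0.1, -0.3, 0.7]
width: 0.0593
clock: 10.5
position: [0.5491, -0.057, 0.0012]
ee_rot: [0.702, -0.088, 0.701, 0.088]
contact_force: [-0.7, -0.5, 5.5]
width: 0.0417
```

```bash
python3 -m creep '{"delta_pos":[[-1,0,0],[-2.5,0,0],[-4.5,0,0],[-6,0,0],[-6,0,0],[-6,0,0]],"dr":[[0,0,0],[0,0,0],[0,0,0],[0,0,0],[0,0,0],[0,0,0]]}'
python3 -c "
from h import *
print(to((.520,.154,.06)));d=cam('wrist');cv2.imwrite('pics/w4.png',cv2.resize(d['pixels'],(400,300)))"
```

```text
clock: 11.1
position: [0.5484, -0.0568, 0.0605]
ee_rot: [0.702, -0.088, 0.701, 0.088]
contact_force: [-1.1, -0.8, -0.2]
width: 0.0414
[ 0.05 21.13  2.44]
```

View pics/w4.png

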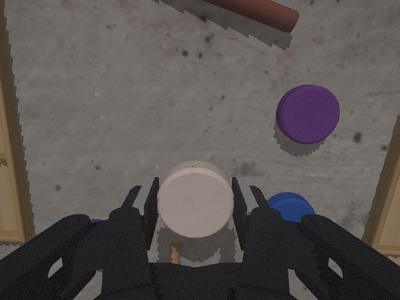

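```bash
python3 -m creep '{"delta_pos":[[0,3,0.4],[0,7,0.8],[0,11,1.2],[0,15,1.7],[0,19,2.2],[0,21.1,2.4],[1.5,21.1,2.4],[3.5,21.1,2.4],[4.9,21.1,2.4],[5.1,21.1,2.4]],"dr":[[0,0,0],[0,0,0],[0,0,0],[0,0,0],[0,0,0],[0,0,0],[0,0,0],[0,0,0],[0,0,0],[0,0,0]]}'
python3 -m creep '{"delta_pos":[[0.1,0,0],[0.2,0,0],[0.2,0,0],[0.2,0,0]],"dr":[[0,0,0],[0,0,0],[0,0,0],[0,0,0]]}'
```

```text
clock: 12.15
position: [0.5173, 0.1533, 0.0067]
ee_rot: [0.699, -0.088, 0.704, 0.088]
contact_force: [-0.2, 0.7, -0.4]
width: 0.0419
clock: 12.55
position: [0.5202, 0.1536, 0.0079]
ee_rot: [0.702, -0.088, 0.701, 0.088]
contact_force: [-0.9, -0.6, -0.3]
width: 0.0415
```

```bash
python3 -m creep '{"delta_pos":[[0.2,0,0],[0.2,0,0],[0.2,0,0],[0.2,0,0],[0.2,0,0],[0.2,0,0],[-2,0,0],[-6,0,0],[-11,0,0],[-16,0,0]],"dr":[[0,0,0],[0,0,0],[0,0,0],[0,0,0],[0,0,0],[0,0,0],[0,0,0],[0,0,0],[0,0,0],[0,0,0]]}' 0.4
python3 - <<'E'
from h import *
d=cam('wrist');cv2.imwrite('pics/w5.png',cv2.resize(d['pixels'],(400,300)))
print(to((.338,-.306,.21)),frame()[0])
E
```

```text
clock: 13.55
position: [0.5191, 0.1535, 0.1686]
ee_rot: [0.701, -0.088, 0.702, 0.088]
contact_force: [0.6, 0.9, -0.3]
width: 0.0599
[ -3.63 -40.02 -29.38] [0.52445275 0.15445449 0.17772931]
```

View pics/w5.png

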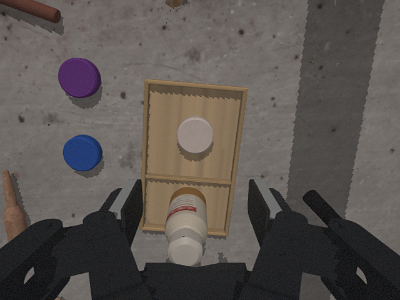

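```bash
python3 -m creep '{"delta_pos":[[-1,-3,-2.2],[-3,-7,-5.1],[-3,-11,-8],[-3,-15,-11],[-3,-19,-14],[-3,-23,-17],[-3,-27,-20],[-3,-31,-23],[-3,-35,-25.7],[-3,-38.5,-28.2]],"dr":[[0.13,0,0],[0.27,0,0],[0.41,0,0],[0.55,0,0],[0.69,0,0],[0.83,0,0],[0.97,0,0],[1.11,0,0],[1.25,0,0],[1.39,0,0]]}' 1
python3 -c "
from h import *
p,R,s=frame();print(R.round(3).tolist(),s['qpos'].round(2),to((.338,-.306,.21)))"
```

```text
clock: 14.6
position: [0.3402, -0.2912, 0.1973]
ee_rot: [0.594, 0.384, 0.593, -0.384]
contact_force: [1.1, 1.0, 0.1]
width: 0.0852
[[0.001, 0.912, 0.411], [-0.001, 0.411, -0.912], [-1.0, 0.0, 0.001]] [-0.86  0.11  1.81 -0.    1.22 -1.29] [-1.26 -0.81  1.26]
```

```bash
python3 -m creep '{"delta_pos":[[0,-0.8,1.2],[0,-0.8,1.2],[0,-0.8,1.2],[0,-0.8,1.2],[0,-0.8,1.2]],"dr":[[0,0,0],[0,0,0],[0,0,0],[0,0,0],[0,0,0]]}'
python3 - <<'E'
from h import *
d=cam('wrist');cv2.imwrite('pics/w6.png',d['pixels']);W=world(d)
q=W[(W[...,2]>.085)&(W[...,2]<.11)&(abs(W[...,0]-.34)<.05)&(abs(W[...,1]+.306)<.05)]
print(len(q),q.mean(0),cv2.minEnclosingCircle(q[:,:2].astype(np.float32)),to((.339,-.3065,.048)))
E
```

```text
clock: 15.1
position: [0.3396, -0.3018, 0.1973]
ee_rot: [0.596, 0.381, 0.596, -0.381]
contact_force: [0.2, 0.5, -0.4]
width: 0.0854
2156 [ 0.34074986 -0.30854682  0.09692062] ((0.3413103222846985, -0.3101668357849121), 0.01583181321620941) [14.94 -0.25  0.39]
```

View pics/w6.png

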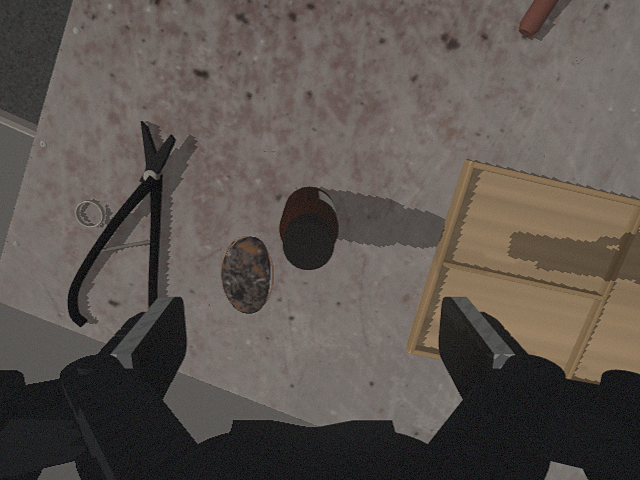

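```bash
python3 -m creep '{"delta_pos":[[1,-0.1,0.4],[4,-0.1,0.4],[8,-0.1,0.4],[11,-0.1,0.4],[13.5,-0.1,0.4],[14.7,-0.1,0.4],[15,-0.1,0.4],[15,-0.1,0.4],[15,-0.1,0.4]],"dr":[[0,0,0],[0,0,0],[0,0,0],[0,0,0],[0,0,0],[0,0,0],[0,0,0],[0,0,0],[0,0,0]]}'
python3 -m creep '{"delta_pos":[[0,0,0],[0,0,0],[0,0,0],[0,0,0],[0,0,0],[0,0,0],[0,0,0],[0,0,0],[0,0,0],[0,0,0]],"dr":[[0,0,0],[0,0,0],[0,0,0],[0,0,0],[0,0,0],[0,0,0],[0,0,0],[0,0,0],[0,0,0],[0,0,0]]}' -0.3 30
python3 -m creep '{"delta_pos":[[0,0,0],[-1,0,0],[-3,0,0],[-5,0,0],[-7,0,0],[-8,0,0],[-8,0,0],[-8,0,0]],"dr":[[0,0,0],[0,0,0],[0,0,0],[0,0,0],[0,0,0],[0,0,0],[0,0,0],[0,0,0]]}'
python3 - <<'E'
from h import *
d=cam('scene');import pickle;pickle.dump(d,open('scene1.pkl','wb'));d=cam('side');pickle.dump(d,open('side1.pkl','wb'))
P=[]
for n in('scene1','side1'):
    d=pickle.load(open(n+'.pkl','rb'));W=world(d);h=cv2.cvtColor(d['pixels'],cv2.COLOR_BGR2HSV)
    P.append(W[(W[...,2]>.009)&(W[...,2]<.018)&(h[...,0]>12)&(h[...,0]<24)&(h[...,1]>60)&(W[...,0]>.42)&(W[...,0]<.7)&(W[...,1]<-.15)&(W[...,1]>-.4)])
P=np.concatenate(P);r=cv2.minAreaRect(P[:,:2].astype(np.float32)*1000);print(len(P),r)
E
```

```text
clock: 16.05
position: [0.3404, -0.3078, 0.0478]
ee_rot: [0.596, 0.382, 0.595, -0.382]
contact_force: [0.5, 0.1, 0.1]
width: 0.0853
clock: 17.05
position: [0.3401, -0.3077, 0.0479]
ee_rot: [0.596, 0.382, 0.595, -0.382]
contact_force: [-0.6, 0.4, 6.1]
width: 0.0402
clock: 17.85
position: [0.3395, -0.307, 0.1269]
ee_rot: [0.595, 0.382, 0.595, -0.382]
contact_force: [-0.6, 0.4, -0.4]
width: 0.0402
1105 ((557.9427490234375, -278.9058837890625), (220.3700408935547, 179.6337432861328), 12.11868953704834)
```

```bash
python3 -c "
from h import *
print(to((.6255,-.262,.127)))"
```

```text
[-0.1  27.88  7.87]
```

```bash
python3 -m creep '{"delta_pos":[[0,2,0.6],[0,6,1.7],[0,10,2.8],[0,14.5,4.1],[0,19,5.4],[0,23,6.5],[0,26.5,7.5],[0,27.9,7.87],[0,27.9,7.87],[0,27.9,7.87]],"dr":[[0,0,0],[0,0,0],[0,0,0],[0,0,0],[0,0,0],[0,0,0],[0,0,0],[0,0,0],[0,0,0],[0,0,0]]}'
python3 - <<'E'
from h import *
print(to((.6255,-.262,.054)))
d=cam('wrist');cv2.imwrite('pics/w7.png',cv2.resize(d['pixels'],(480,360)))
W=world(d);h=cv2.cvtColor(d['pixels'],cv2.COLOR_BGR2HSV)
P=W[(W[...,2]>.009)&(W[...,2]<.018)&(h[...,0]>12)&(h[...,0]<24)&(h[...,1]>60)];r=cv2.minAreaRect(P[:,:2].astype(np.float32)*1000);print(len(P),r)
E
```

```text
clock: 18.95
position: [0.625, -0.2622, 0.1257]
ee_rot: [0.594, 0.381, 0.597, -0.382]
contact_force: [-0.7, 0.4, -0.4]
width: 0.0403
[7.17 0.07 0.02]
12739 ((560.3841552734375, -280.98321533203125), (220.5068817138672, 170.13766479492188), 12.187432289123535)
```

View pics/w7.png

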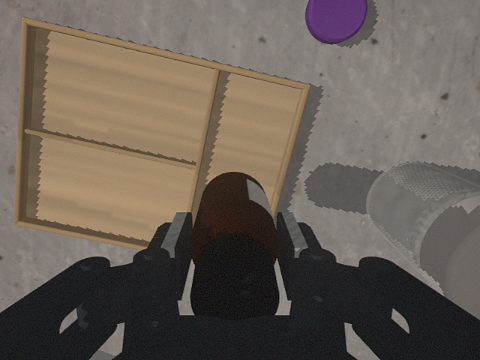

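```bash
python3 -m creep '{"delta_pos":[[1.5,0.25,0.15],[3.5,0.25,0.15],[5.5,0.25,0.15],[6.6,0.25,0.15],[7.1,0.25,0.15],[7.3,0.25,0.15],[7.5,0.25,0.15],[7.6,0.25,0.15],[7.6,0.25,0.15]],"dr":[[0,0,0],[0,0,0],[0,0,0],[0,0,0],[0,0,0],[0,0,0],[0,0,0],[0,0,0],[0,0,0]]}'
```

```text
clock: 19.9
position: [0.6296, -0.2632, 0.0521]
ee_rot: [0.596, 0.382, 0.595, -0.382]
contact_force: [0.3, -0.2, -0.9]
width: 0.0406
```

```bash
python3 -m creep '{"delta_pos":[[0.1,0,0],[0.15,0,0],[0.15,0,0]],"dr":[[0,0,0],[0,0,0],[0,0,0]]}'
```

```text
clock: 20.2
position: [0.6297, -0.2632, 0.0519]
ee_rot: [0.596, 0.382, 0.594, -0.382]
contact_force: [-1.1, 1.0, 7.4]
width: 0.0405
```

```bash
python3 -m creep '{"delta_pos":[[0,0,0],[0,0,0],[0,0,0],[0,0,0],[0,0,0],[0,0,0],[-3,0,0],[-7,0,0],[-11,0,0],[-15,0,0]],"dr":[[0,0,0],[0,0,0],[0,0,0],[0,0,0],[0,0,0],[0,0,0],[0,0,0],[0,0,0],[0,0,0],[0,0,0]]}' 0.45
python3 - <<'E'
from h import *
import pickle
for n in('scene1','side1'):
    d=pickle.load(open(n+'.pkl','rb'));W=world(d);h=cv2.cvtColor(d['pixels'],cv2.COLOR_BGR2HSV)
    for nm,(a,b,lo,hi) in dict(stick=(.40,.46,-.15,.0),clamp=(.6,.745,-.08,.0)).items():
        m=(h[...,1]>70)&(W[...,0]>a)&(W[...,0]<b)&(W[...,1]<hi)&(W[...,1]>lo)&(W[...,2]>.004);v,u=np.nonzero(m)
        q=np.array([ray(d,(x,y),.009)[:2]*1000 for x,y in zip(u,v)],np.float32);print(n,nm,cv2.minAreaRect(q),q.mean(0))
p,R,s=frame();print(to((.429,-.071,.17)),s['qpos'].round(2))
d=cam('side');W=world(d);q=W[(W[...,2]>.085)&(W[...,2]<.115)&(abs(W[...,0]-.63)<.05)&(abs(W[...,1]+.263)<.05)];print(len(q),q.mean(0))
E
```

```text
clock: 21.2
position: [0.629, -0.2628, 0.2012]
ee_rot: [0.595, 0.382, 0.595, -0.382]
contact_force: [1.4, -0.1, -0.4]
width: 0.062
scene1 stick ((429.16705322265625, -69.04640197753906), (112.86963653564453, 15.905442237854004), 84.36526489257812) [428.9048   -67.979706]
scene1 clamp ((676.9772338867188, -41.318172454833984), (116.01482391357422, 30.3787841796875), 12.082365036010742) [686.9826  -40.08665]
side1 stick ((428.9412536621094, -68.66346740722656), (113.48628997802734, 13.867148399353027), 84.58472442626953) [429.20807 -66.8771 ]
side1 clamp ((676.4157104492188, -41.86555480957031), (113.06849670410156, 27.046579360961914), 14.784626007080078) [686.24536  -39.005077]
[  3.13 -10.18 -25.77] [-0.5   0.45  1.3   0.    1.38 -0.93]
141 [ 0.62682096 -0.2605123   0.09720437]
```

```bash
python3 -m creep '{"delta_pos":[[0,-1.5,-4],[0,-3,-8],[1,-4.7,-12],[2,-6.3,-16],[3,-8,-20],[3,-9.5,-24],[3,-10.1,-25.6],[3,-10.1,-25.6],[3,-10.1,-25.6],[3,-10.1,-25.6]],"dr":[[0.1,0,0],[0.2,0,0],[0.3,0,0],[0.4,0,0],[0.5,0,0],[0.52,0,0],[0.52,0,0],[0.52,0,0],[0.52,0,0],[0.52,0,0]]}' 0.2
python3 - <<'E'
from h import *
p,R,s=frame();print(p,to((.429,-.069,.003)),np.degrees(np.arctan2(R[1,1],R[0,1])))
d=cam('wrist');cv2.imwrite('pics/w8.png',cv2.resize(d['pixels'],(480,360)));W=world(d);h=cv2.cvtColor(d['pixels'],cv2.COLOR_BGR2HSV)
m=(h[...,1]>70)&(abs(W[...,0]-.43)<.05)&(W[...,2]>.004)&(abs(W[...,1]+.07)<.08);v,u=np.nonzero(m)
q=np.array([ray(d,(x,y),.009)[:2]*1000 for x,y in zip(u,v)],np.float32);print(cv2.minAreaRect(q))
E
```

```text
clock: 22.25
position: [0.4326, -0.0736, 0.1702]
ee_rot: [0.478, 0.522, 0.476, -0.522]
contact_force: [-0.1, -0.6, -1.4]
width: 0.0514
[ 0.43258321 -0.07355735  0.17022483] [16.72 -0.44 -0.44] -5.17979324546917
((433.654296875, -127.2828369140625), (380.59417724609375, 557.8341674804688), 84.67453002929688)
```

View pics/w8.png

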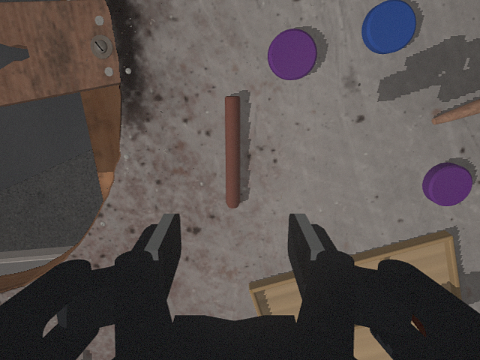

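```bash
python3 -m creep '{"delta_pos":[[2,-0.4,-0.4],[5,-0.4,-0.4],[9,-0.4,-0.4],[12,-0.4,-0.4],[14.5,-0.4,-0.4],[16,-0.4,-0.4],[16.6,-0.4,-0.4],[16.6,-0.4,-0.4],[16.6,-0.4,-0.4]],"dr":[[0,0,0],[0,0,0],[0,0,0],[0,0,0],[0,0,0],[0,0,0],[0,0,0],[0,0,0],[0,0,0]]}' 0.2
python3 -m creep '{"delta_pos":[[0,0,0],[0,0,0],[0,0,0],[0,0,0],[0,0,0],[0,0,0],[0,0,0],[0,0,0],[0,0,0]],"dr":[[0,0,0],[0,0,0],[0,0,0],[0,0,0],[0,0,0],[0,0,0],[0,0,0],[0,0,0],[0,0,0]]}' -1 30
python3 -m creep '{"delta_pos":[[-1,0,0],[-3,0,0],[-5,0,0],[-7,0,0],[-8,0,0],[-8,0,0],[-8,0,0],[-8,0,0]],"dr":[[0,0,0],[0,0,0],[0,0,0],[0,0,0],[0,0,0],[0,0,0],[0,0,0],[0,0,0]]}'
python3 -c "
from h import *
o=np.array([.558,-.279]);a=np.radians(12.2);x=np.array([np.cos(a),np.sin(a)]);y=np.array([-x[1],x[0]])
for k in(.041,-.041):
    t=o-.035*x+k*y;print(t,to((*t,.085)))
print(frame()[2]['qpos'].round(2))"
```

```text
clock: 23.2
position: [0.4281, -0.0686, 0.0042]
ee_rot: [0.477, 0.522, 0.476, -0.522]
contact_force: [0.3, -0.3, 0.2]
width: 0.0515
clock: 24.1
position: [0.4278, -0.0682, 0.0046]
ee_rot: [0.478, 0.522, 0.476, -0.522]
contact_force: [-0.1, 0.2, 6.7]
width: 0.0133
clock: 24.9
position: [0.4262, -0.0677, 0.083]
ee_rot: [-0.476, -0.522, -0.478, 0.522]
contact_force: [0.3, -0.3, -0.2]
width: 0.0134
[ 0.51512613 -0.24632232] [-0.23 10.46 16.99]
[ 0.53245476 -0.32647042] [-0.24 12.91 24.81]
[-0.32  0.21  2.02  0.    0.91 -0.23]
```

```bash
python3 -m creep '{"delta_pos":[[0,1,1.7],[0,2.5,4],[0,4,6.5],[0,5.5,9],[0,7,11.4],[0,8.5,13.8],[0,9.8,16],[0,10.46,17],[0,10.46,17],[0,10.46,17]],"dr":[[-0.14,0,0],[-0.28,0,0],[-0.42,0,0],[-0.56,0,0],[-0.7,0,0],[-0.84,0,0],[-0.98,0,0],[-1.12,0,0],[-1.26,0,0],[-1.4,0,0]]}'
python3 -m creep '{"delta_pos":[[0,0,0],[0,0,0],[0,0,0],[0,0,0],[0,0,0],[0,0,0]],"dr":[[-0.14,0,0],[-0.28,0,0],[-0.42,0,0],[-0.48,0,0],[-0.48,0,0],[-0.48,0,0]]}'
python3 -c "
from h import *
p,R,s=frame();print(np.degrees(np.arctan2(R[1,1],R[0,1])),to((.5151,-.2463,.010)),s['qpos'].round(2))
d=cam('wrist');cv2.imwrite('pics/w9.png',cv2.resize(d['pixels'],(480,360)))"
```

```text
clock: 25.9
position: [0.5154, -0.2469, 0.0822]
ee_rot: [0.7, 0.091, 0.702, -0.09]
contact_force: [-0.9, 0.2, -0.5]
width: 0.0133
clock: 26.5
position: [0.5155, -0.2465, 0.0829]
ee_rot: [0.702, -0.076, 0.703, 0.077]
contact_force: [-0.4, -0.3, -0.3]
width: 0.0135
102.48006456561473 [ 7.29  0.01 -0.03] [-0.57  0.39  1.73  0.    1.02 -2.36]
```

View pics/w9.png

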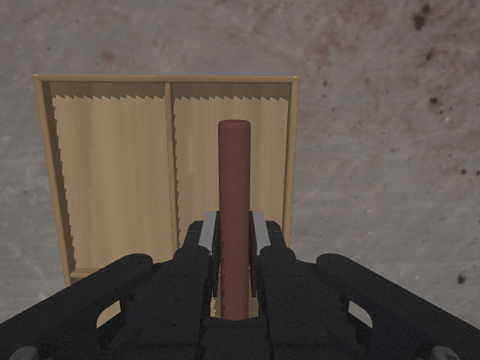

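```bash
python3 -m creep '{"delta_pos":[[1.5,0,0],[3.5,0,0],[5.5,0,0],[6.7,0,0],[7.2,0,0],[7.4,0,0],[7.4,0,0],[7.4,0,0]],"dr":[[0,0,0],[0,0,0],[0,0,0],[0,0,0],[0,0,0],[0,0,0],[0,0,0],[0,0,0]]}'
python3 -m creep '{"delta_pos":[[0,0,0],[0,0,0],[0,0,0],[0,0,0],[0,0,0],[-2,0,0],[-6,0,0],[-10,0,0],[-13,0,0],[-13,0,0]],"dr":[[0,0,0],[0,0,0],[0,0,0],[0,0,0],[0,0,0],[0,0,0],[0,0,0],[0,0,0],[0,0,0],[0,0,0]]}' -0.1
python3 -c "
from h import *
p,R,s=frame();print(to((.682,-.040,.16)))"
```

```text
clock: 27.35
position: [0.5165, -0.2471, 0.0106]
ee_rot: [0.703, -0.078, 0.702, 0.077]
contact_force: [0.3, -0.3, 0.7]
width: 0.0134
clock: 28.35
position: [0.5187, -0.2484, 0.1448]
ee_rot: [0.706, -0.08, 0.7, 0.075]
contact_force: [1.5, 0.5, 1.3]
width: 0.0387
[-1.5  16.78 20.48]
```

```bash
python3 -m creep '{"delta_pos":[[-1,2.5,3],[-1,5.5,6.7],[-1,8.5,10.3],[-1,11.5,14],[-1,14.5,17.7],[-1,16.5,20.1],[-1,16.78,20.48],[-1,16.78,20.48],[-1,16.78,20.48]],"dr":[[0,0,0],[0,0,0],[0,0,0],[0,0,0],[0,0,0],[0,0,0],[0,0,0],[0,0,0],[0,0,0]]}' 0.3
python3 - <<'E'
from h import *
p,R,s=frame();print(p,to((.684,-.0395,.004)),s['qpos'].round(2))
d=cam('wrist');cv2.imwrite('pics/w10.png',cv2.resize(d['pixels'],(480,360)))
W=world(d);h=cv2.cvtColor(d['pixels'],cv2.COLOR_BGR2HSV);m=(h[...,1]>70)&(W[...,2]>.005)&(W[...,2]<.03)&(W[...,0]>.6)&(W[...,0]<.75)&(W[...,1]<0)&(W[...,1]>-.085);q=W[m]
print(len(q),q.min(0),q.max(0),cv2.minAreaRect(q[:,:2].astype(np.float32)*1000))
E
```

```text
clock: 29.25
position: [0.6782, -0.0392, 0.149]
ee_rot: [0.702, -0.077, 0.704, 0.077]
contact_force: [-0.1, -0.6, -0.1]
width: 0.0557
[ 0.6782412  -0.03921089  0.14898438] [14.5  -0.15  0.59] [-0.16  0.48  1.39 -0.    1.27 -1.95]
3937 [ 0.62169167 -0.05832122  0.00960625] [ 0.73221644 -0.01818514  0.02353065] ((676.3357543945312, -42.0640754699707), (112.66079711914062, 22.340667724609375), 14.45710277557373)
```

View pics/w10.png

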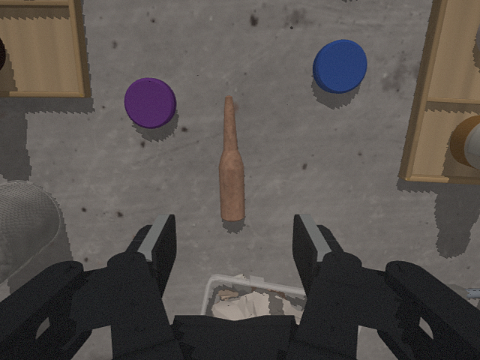

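```bash
python3 -m creep '{"delta_pos":[[2,-0.15,1.3],[5,-0.15,1.3],[8,-0.15,1.3],[11,-0.15,1.3],[13,-0.15,1.3],[14,-0.15,1.3],[14.4,-0.15,1.3],[14.4,-0.15,1.3],[14.4,-0.15,1.3]],"dr":[[-0.03,0,0],[-0.03,0,0],[-0.03,0,0],[-0.03,0,0],[-0.03,0,0],[-0.03,0,0],[-0.03,0,0],[-0.03,0,0],[-0.03,0,0]]}' 0.3
python3 -m creep '{"delta_pos":[[0,0,0],[0,0,0],[0,0,0],[0,0,0],[0,0,0],[0,0,0],[0,0,0],[0,0,0],[0,0,0]],"dr":[[0,0,0],[0,0,0],[0,0,0],[0,0,0],[0,0,0],[0,0,0],[0,0,0],[0,0,0],[0,0,0]]}' -1 30
python3 -m creep '{"delta_pos":[[-1,0,0],[-3,0,0],[-5,0,0],[-7,0,0],[-8,0,0],[-8,0,0],[-8,0,0],[-8,0,0]],"dr":[[0,0,0],[0,0,0],[0,0,0],[0,0,0],[0,0,0],[0,0,0],[0,0,0],[0,0,0]]}'
python3 -c "
from h import *
o=np.array([.558,-.279]);a=np.radians(12.2);x=np.array([np.cos(a),np.sin(a)]);y=np.array([-x[1],x[0]])
t=o-.020*x-.041*y;p,R,s=frame();print(t,to((*t,.15)),to((*t,p[2])),np.degrees(np.arctan2(R[1,1],R[0,1])))
d=cam('wrist');cv2.imwrite('pics/w11.png',cv2.resize(d['pixels'],(480,360)))"
```

```text
clock: 30.2
position: [0.6933, -0.0375, 0.0073]
ee_rot: [0.703, -0.088, 0.701, 0.087]
contact_force: [0.1, -0.5, 0.3]
width: 0.0555
clock: 31.1
position: [0.6929, -0.0371, 0.0068]
ee_rot: [0.702, -0.088, 0.701, 0.088]
contact_force: [-0.8, 0.4, 5.3]
width: 0.0216
clock: 31.9
position: [0.6914, -0.0369, 0.0844]
ee_rot: [0.701, -0.088, 0.702, 0.088]
contact_force: [-0.5, -0.1, -0.5]
width: 0.0214
[ 0.547116   -0.32330055] [ -6.53 -24.19 -21.06] [ 2.000e-02 -2.420e+01 -2.105e+01] 104.2759468638613
```

View pics/w11.png

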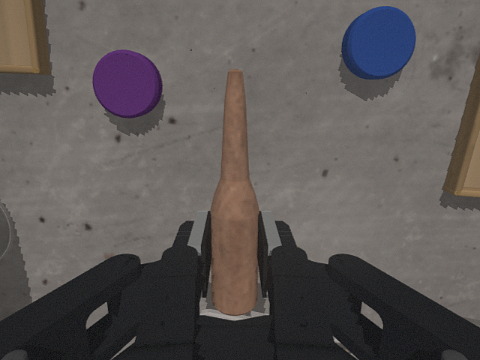

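```bash
python3 -m creep '{"delta_pos":[[-3,-1,-1],[-6,-3.5,-3],[-6,-7,-6],[-6,-10.6,-9.2],[-6,-14.2,-12.3],[-6,-17.8,-15.5],[-6,-21.3,-18.5],[-6,-23.6,-20.5],[-6,-24.2,-21.05],[-6,-24.2,-21.05]],"dr":[[0,0,0],[0.036,0,0],[0.036,0,0],[0.036,0,0],[0.036,0,0],[0.036,0,0],[0.036,0,0],[0.036,0,0],[0.036,0,0],[0.036,0,0]]}'
python3 -m creep '{"delta_pos":[[1,0,0],[2,0,0],[2,0,0],[2,0,0]],"dr":[[0,0,0],[0,0,0],[0,0,0],[0,0,0]]}'
python3 -c "
from h import *
p,R,s=frame();print(np.degrees(np.arctan2(R[1,1],R[0,1])),to((.5471,-.3233,.0115)),s['qpos'].round(2))
d=cam('wrist');cv2.imwrite('pics/w12.png',cv2.resize(d['pixels'],(480,360)))"
```

```text
clock: 32.95
position: [0.5472, -0.3243, 0.145]
ee_rot: [0.703, -0.074, 0.703, 0.075]
contact_force: [-0.5, 0.7, -1.4]
width: 0.0215
clock: 33.35
position: [0.5482, -0.3222, 0.125]
ee_rot: [0.703, -0.075, 0.703, 0.076]
contact_force: [-0.2, 0.9, -0.4]
width: 0.0216
102.3039570968207 [11.35 -0.1  -0.12] [-0.64  0.44  1.53  0.    1.18 -2.43]
```

View pics/w12.png

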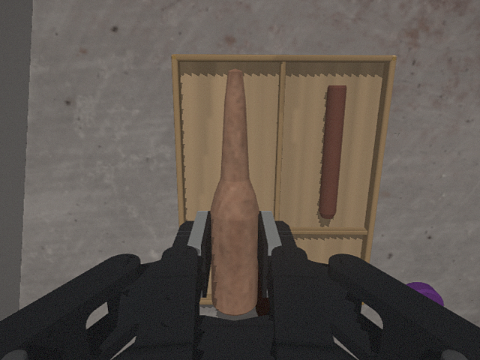

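```bash
python3 -m creep '{"delta_pos":[[2,-0.1,-0.1],[5,-0.1,-0.1],[8,-0.1,-0.1],[10,-0.1,-0.1],[11,-0.1,-0.1],[11.3,-0.1,-0.1],[11.4,-0.1,-0.1],[11.4,-0.1,-0.1]],"dr":[[0,0,0],[0,0,0],[0,0,0],[0,0,0],[0,0,0],[0,0,0],[0,0,0],[0,0,0]]}'
python3 -m creep '{"delta_pos":[[0,0,0],[0,0,0],[0,0,0],[0,0,0],[0,0,0],[-2,0,0],[-6,0,0],[-10,0,0],[-14,0,0],[-18,0,0]],"dr":[[0,0,0],[0,0,0],[0,0,0],[0,0,0],[0,0,0],[0,0,0],[0,0,0],[0,0,0],[0,0,0],[0,0,0]]}' 0
python3 -m creep '{"delta_pos":[[-2,0,-5],[-2,0,-10],[-2,0,-14],[-2,0,-14],[-2,0,-14]],"dr":[[0,0,0],[0,0,0],[0,0,0],[0,0,0],[0,0,0]]}' 0
python3 - <<'E'
from h import *
W=cam('wrist');S=cam('side')
cv2.imwrite('pics/f.png',np.hstack([cv2.resize(W['pixels'],(400,300)),cv2.resize(S['pixels'][110:350,200:520],(400,300))]))
P=world(S)
for n,lo,hi in (('flux',(.56,.12,.09),(.66,.22,.12)),('brown',(.58,-.31,.085),(.68,-.21,.12)),('jar',(.72,-.26,.105),(.82,-.16,.12))):
    q=P[((P>lo)&(P<hi)).all(2)];print(n,len(q),q.mean(0).round(3) if len(q) else '',q[:,2].max().round(3) if len(q) else '')
E
```

```text
clock: 34.2
position: [0.5482, -0.3252, 0.013]
ee_rot: [0.704, -0.076, 0.702, 0.075]
contact_force: [0.1, 0.4, -1.2]
width: 0.0215
clock: 35.2
position: [0.547, -0.3244, 0.1934]
ee_rot: [0.703, -0.075, 0.703, 0.075]
contact_force: [-0.9, -0.1, -0.6]
width: 0.0424
clock: 35.7
position: [0.4099, -0.3545, 0.2122]
ee_rot: [0.704, -0.075, 0.703, 0.074]
contact_force: [0.8, 0.5, 0.2]
width: 0.0429
flux 235 [0.608 0.173 0.102] 0.109
brown 147 [ 0.626 -0.26   0.097] 0.104
jar 575 [ 0.771 -0.22   0.114] 0.119
```

View pics/f.png

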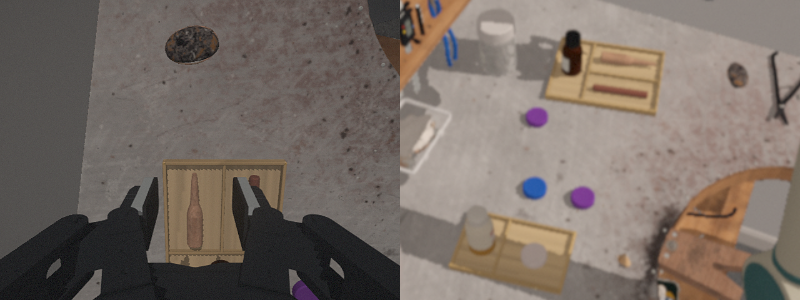

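Run:
```python
from h import *
S=cam('side');P=world(S);h=cv2.cvtColor(S['pixels'],cv2.COLOR_BGR2HSV)
o=np.array([.558,-.279]);a=np.radians(12.2);x=np.array([np.cos(a),np.sin(a)]);y=np.array([-x[1],x[0]])
T=np.stack([(P[...,:2]-o)@x,(P[...,:2]-o)@y,P[...,2]],-1)
for n,s in(('clamp',-1),('stick',1)):
    m=(h[...,0]<14)&(T[...,2]>.009)&(T[...,2]<.04)&(T[...,0]>-.108)&(T[...,0]<.045)&(T[...,1]*s>.008)&(T[...,1]*s<.078)
    k,l,st,c=cv2.connectedComponentsWithStats(m.astype(np.uint8),connectivity=8);i=1+st[1:,4].argmax();q=T[l==i];print(n,len(q),q.min(0).round(3),q.max(0).round(3))
print(manip.get_state()['clock'])
```

```text
clamp 224 [-0.086 -0.055  0.011] [ 0.016 -0.027  0.028]
stick 216 [-0.087  0.035  0.009] [0.02  0.052 0.02 ]
35.85
```

```bash
python3 -c "
from rig import manip
print(manip.sign_off())"
```

```text
the job is handed in; nothing more can be done
None
```

Both kits are made up and the job is handed in, at about 36 s of the 131 s allowed. I placed the pieces in the order you gave them: white-capped bottle, tablet, brown bottle, sanding stick, ring clamp.

**Last checks:**
- **Bottles:** the side camera shows both standing at full height in their far compartments. The white-capped one is at about (0.608, 0.173) m and the brown one at about (0.626, -0.260) m.
- **Tablet:** it lies flat in the larger compartment of the two-compartment tray.
- **Stick and clamp:** each lies flat lengthwise inside its own long compartment of the three-compartment tray. The depth check shows them clear of the divider and the rim.
- **Left alone:** I never touched the jar, pliers or stone. The jar still stands upright. I did not measure its final position or the pliers' or stone's against where they started.
- **Robot:** the open gripper was clear of everything. The highest tool force in any reading was about 8 N.

No check failed. The wrist camera and the fixed cameras disagreed by 2–3 mm, so I mostly used values between the two; this was well within what the grips and fits needed.

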